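# Set the pipe valves for a pressure test

### The arm

A 6-joint arm with a two-finger parallel gripper is mounted at the origin on the work surface. World frame = base frame: x ahead of the robot, y to its left, z up, the work surface at z = 0. Lengths are in m, angles in rad, forces in N, time in s.
With the tool pointing down it reaches from about 0.35 to 0.85 m from the base axis. Payload 8.1 kg.
Tool frame: the origin (TCP) lies at the very end of the fingers, on their centre line; the grasp point (between the pads) lies 19 mm behind it; z points along the fingers, y is the line along which they close (so a half turn about z gives the same grasp; the last joint's range is limited). The gripper opens to 93 mm and grips with 3 to 60 N. Pads are 15 mm wide; open, the fingers measure 128 mm over their backs; the gripper's body (75 mm by 188 mm) begins 65 mm behind the grasp point.
Start: joints at [1.027, 0.13, 1.488, -0, 1.523, -0.085], TCP at [0.266, 0.538, 0.219] pointing down, gripper open.
Joint ranges: [-2.96, 2.96], [-0.89, 2.26], [0.02, 2.5], [-1.34, 4.48], [0, 2.73], [-2.66, 2.66]. Speed limits (rad/s): [2.39, 2.39, 2.79, 3.14, 3.14, 3.14].

### API

Orientations are given as a rotation vector (axis times angle).
In Python, from plant import read_state, eyes, workorder gives the robot as it stands. The module is installed in compiled form; this text tells all that it offers.
- The arm moves only by the tool play_rows, never from a script. Its argument "targets" is one flat list of numbers, 4 for each row, row after row: the shift along the tool's x, y, z in cm, then the turn about the tool's z in degrees. In form: [dx, dy, dz, roll, dx, dy, dz, roll, ...]. A call has 1 to 8 rows; each row is the pose to reach, as a shift and turn from the pose commanded when the call began, along the tool's axes at that moment; what a row does not reach only later rows make up. A row lasts 1/12 s, in which the tool goes at most 41.7 mm and 7.16 degrees, less where a joint would pass 70% of its speed; a pose out of reach is approached as far as the arm can. A call with a gripper value outside its range is refused whole. "grip" is the finger opening in cm, from 0 to 9.3, set as the call begins (left out, the last holds). The fingers move at their own pace and stop on an object; "grip_force" is the grip in N (left out, the last holds). Time passes only in rows, so rows that repeat a pose let the fingers close. It gives the time, the measured TCP pose, the force, the opening and the grip force at its end, in the units of the state.
- read_state(): the state, without advancing time (a new reading comes with each control period).
- eyes.read_camera(name): name is "scene" or "top" or "wrist"; returns a dict with "image" (400x640x3 uint8, red, green, blue), "vfov" (degrees; the focal length in pixels is half the picture's height over the tangent of half this angle, whatever the lens; pixels are square), "cx", "cy" (the principal point, pixels), "k1" (the pictures are not rectified: a ray, as slopes to the right and down, at radius r is drawn at 1 + k1 r^2 times it, then the intrinsics apply), "cam_to_world" (4x4, takes a point from camera to world coordinates); the wrist camera has in their place "T_tool_cam" (4x4, takes a point from camera to tool coordinates, whose origin is the TCP and whose axes are the flange's). Camera axes: x right, y up, looking along -z (the intrinsics and any distortion apply to the point x, -y, -z); pixel columns grow to the right and rows downward; lengths in m; the calibration is good to about 2 mm. A picture is of the moment at which its call begins: read the wrist's pose just before it. There is no depth.
- workorder.close_job(): hands the job in; it is judged then, once.
The state is a dict: "t": time; "q": joint angles; "dq": joint speeds; "joint_torque": joint torques, N m; "tool_pos": TCP position; "orientation": TCP orientation; "force": force on the tool from outside, world axes, zero at the start; "wrist_torque": the same for the moment, N m; "opening": finger opening in m; "gripper_force": force on a finger pad.
Only numpy, scipy, OpenCV 4.12 (cv2) and the standard library are available. Lean on these libraries where they do the work, as an engineer would, in place of code of your own. Each camera call takes 0.05 s, during which the arm holds its last target. There are 200 camera calls.

### The job

Get the pipework ready for its pressure test. With a fingertip, push the red drain lever fully closed (clockwise, until it stands squarely across its pipe at its stop), and only then push the blue arm of the three-way valve round until it points straight along the green pipe. Only push, without gripping or forcing the levers, and leave the yellow lever and all the loose fittings and tools where they are.

Things in the scene. Friction and masses are not known exactly. Their poses are not given: they have to be found in the camera images.
- drain_board: The drain: fixed plywood board 180 x 150 x 12 mm; origin under its centre at the bench top, straight below the lever's pivot. A steel pipe (25 mm thick, 250 mm long, centre 45 mm above the bench) runs along the body's x axis through a brass ball valve with a red lever; -x is the end towards the robot, +y is to the left seen from the robot
- gauge_board: Another valve, built exactly like the drain but with a yellow lever, to be left alone: fixed plywood board 180 x 150 x 12 mm; origin under its centre at the bench top, straight below the lever's pivot. Axes as on the drain board
- divert_board: The three-way valve, blue arm on top: fixed plywood board 180 x 150 x 12 mm; origin under its centre at the bench top, straight below the lever's pivot. Pipes in a cross, centres 45 mm high: the GREEN one (28 mm thick) leaves along the body's -x (towards the robot) and ends 165 mm from the pivot; steel ones (25 mm) leave along +x (125 mm), +y and -y (92 mm)
- red_lever (a joint): rad, clockwise from above: 0 = open, lever in line with its pipe, pointing along the drain board's -x; 1.571 = closed, lever across the pipe, pointing along the board's +y. Hard stops at both. Starts within 0.35 of open. Stiff: about 4 N at 85 mm from the pivot moves it, and it stays where it is left
- yellow_lever (a joint): rad, same build and meaning as the red lever, on its own board; starts anywhere; not to be moved
- blue_arm (a joint): rad, clockwise from above: 0 = points along the green pipe (divert board's -x); 1.571 = points along the board's +y. No stop or click at 0: it turns on from 1.6 to -1.6. Starts between 0.8 and 1.35. Same size, heights and stiffness as the red lever
- red_lever_tip (a point): outer end of the red lever, on its centre line, 115 mm from the pivot, 90 mm above the bench. The sleeve to push on is a straight bar 20 mm wide, 30 to 115 mm from the pivot, 80 to 100 mm above the bench, thin rib on top to 103 mm. Pipes and collars below the lever reach 64 mm high, the valve body under the pivot 66 mm: a fingertip beside the sleeve 70 to 80 mm above the bench clears them
- red_lever_pivot (a point): point on the vertical pivot axis of the red lever, 90 mm above the bench; hub 30 mm wide, up to 106 mm high
- yellow_lever_tip (a point): outer end of the yellow lever, on its centre line, 115 mm from the pivot, 90 mm above the bench. The sleeve to push on is a straight bar 20 mm wide, 30 to 115 mm from the pivot, 80 to 100 mm above the bench, thin rib on top to 103 mm
- yellow_lever_pivot (a point): point on the vertical pivot axis of the yellow lever, 90 mm above the bench; hub 30 mm wide, up to 106 mm high
- blue_arm_tip (a point): outer end of the blue arm, on its centre line, 115 mm from the pivot, 90 mm above the bench. The sleeve to push on is a straight bar 20 mm wide, 30 to 115 mm from the pivot, 80 to 100 mm above the bench, thin rib on top to 103 mm
- blue_arm_pivot (a point): point on the vertical pivot axis of the blue arm, 90 mm above the bench; hub 30 mm wide, up to 106 mm high
- steel_elbow: dark steel pipe elbow, 38 mm legs, 32 mm high, lying loose on the three-way valve's board, in its +x, -y corner; origin under its corner
- green_elbow: green plastic elbow, 38 mm legs, 32 mm high, loose on the bench beyond the boards; origin under its corner
- oil_can: red oil can, 72 mm wide, 125 mm high with its spout, loose on the bench beyond the boards; origin under its centre
- pipe_wrench: wrench 220 mm long lying on the bench at the left; origin under its middle
- driver: screwdriver 200 mm long with a yellow handle, lying on the bench at the right; origin under its middle
- coupling: steel pipe coupling (ring), 42 mm wide, 36 mm high, standing on the bench nearer the robot than the boards, left; origin under its centre
- green_collar: green plastic collar (ring), 44 mm wide, 30 mm high, standing on the bench nearer the robot than the boards, right; origin under its centre

How it is judged:
On the way, in this order (a step that is already met when the one before it is completed fails the run):
1. the red drain lever is pushed closed (value of joint red_lever above 1.45 rad), for 0.2 s.
2. the blue arm is pushed round to point along the green pipe (value of joint blue_arm between -0.14 and 0.14 rad and value of joint red_lever above 1.45 rad), for 0.2 s.
At the end, for the whole second after the job is handed in: the red lever is closed (within 0.12 rad of its stop at 1.571), the blue arm points along the green pipe to within 0.14 rad (8 degrees), and both are at rest (all of step 2 and velocity of joint red_lever between -0.05 and 0.05 rad/s and velocity of joint blue_arm between -0.05 and 0.05 rad/s); the robot touches nothing.
It fails at once if the yellow lever is moved (its tip by more than 10 mm) (distance of yellow_lever_tip from where it was at the start of the episode above 0.01 m).
It fails at once if a loose fitting, tool or the oil can is pushed, lifted or carried more than 20 mm (distance of any of steel_elbow, green_elbow, oil_can, pipe_wrench, driver, coupling, green_collar from where it was at the start of the episode above 0.02 m).
It fails at once if the red lever or blue arm is pinched: the fingers press on both its sides at once (more than 3 N each) ((contact force between the fingers and red_lever_c3 above 3 N and contact force between the fingers and red_lever_c4 above 3 N) or (contact force between the fingers and blue_arm_c3 above 3 N and contact force between the fingers and blue_arm_c4 above 3 N)).
It fails at once if the red lever or blue arm is forced: pushed with more than 45 N (contact force between the fingers and red_lever_c3 above 45 N or contact force between the fingers and red_lever_c4 above 45 N or contact force between the fingers and blue_arm_c3 above 45 N or contact force between the fingers and blue_arm_c4 above 45 N).
It also fails if it takes over 48 s, if anything falls off the work surface, if the arm or the gripper's body presses on something with over 40 N, if the wrist force passes 120 N, or if a joint passes its speed limit or range.

## Working session

There is one attempt and no reset: what is moved stays moved. The work goes in short steps, Python scripts to look and compute and a tool call to move; the robot and the scene stay as the last step left them, time stands still between calls to the robot, and variables do not carry over. Pictures are saved under pics/ and viewed, at most 10 in all, crops included, and the job is handed in when it is done.

Besides the shell and the picture viewer there is one more tool, called after "Call:" as a command line: name --argument value ..., lists and objects as JSON in quotes. play_rows: Moves the arm, as the interface text tells. Its arguments: {"type":"object","properties":{"targets":{"type":"array"},"grip":{"type":"number"},"grip_force":{"type":"number"}},"required":["targets"]}

```bash
mkdir -p pics
cat > h.py <<'E'
import numpy as np, cv2
from plant import read_state, eyes, workorder
from scipy.spatial.transform import Rotation as R
def snap(n,f):
    c=eyes.read_camera(n); cv2.imwrite('pics/'+f+'.png',c['image'][:,:,::-1]); 
    np.save('pics/'+f+'.npy',{k:v for k,v in c.items()},allow_pickle=True); return c
def px2w(c,u,v,z,M=None):
    M=np.array(c['cam_to_world']) if M is None else M
    f=200/np.tan(np.radians(c['vfov'])/2)
    K=np.array([[f,0,c['cx']],[0,f,c['cy']],[0,0,1.]])
    p=cv2.undistortPoints(np.array([[[u,v]]],float),K,np.array([c['k1'],0,0,0.]))[0,0]
    d=M[:3,:3]@[p[0],-p[1],-1]; o=M[:3,3]
    return o+d*(z-o[2])/d[2]
E
python3 - <<'E'
from h import *
c=snap('top','top1'); snap('scene','scene1')
print({k:v for k,v in c.items() if k!='image'})
s=read_state(); print(s['t'],s['tool_pos'],R.from_rotvec(s['orientation']).as_matrix().round(3))
E
```

```text
{'vfov': 47.91419498733181, 'cx': 323.1664764507031, 'cy': 200.61267849923016, 'k1': 0.034711738422483686, 'cam_to_world': array([[-0.00393769,  0.99187592, -0.12714817,  0.3302041 ],
       [-0.99998684, -0.00432379, -0.00276075,  0.02675448],
       [-0.00328808,  0.12713563,  0.99187989,  1.66326705],
       [ 0.        ,  0.        ,  0.        ,  1.        ]])}
0.1 [0.265459   0.53751968 0.21770524] [[-0.897  0.443 -0.001]
 [ 0.443  0.897 -0.001]
 [ 0.    -0.002 -1.   ]]
```

View pics/top1.png

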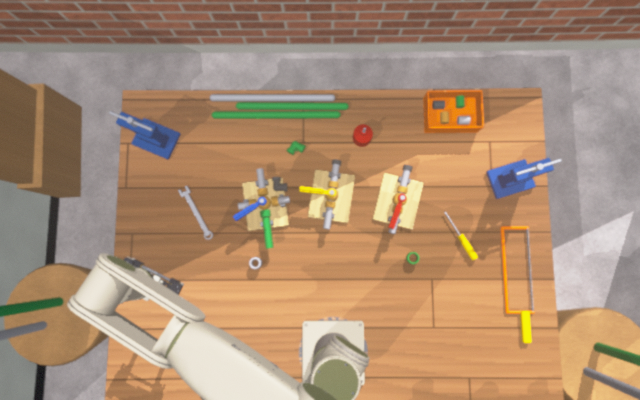

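View pics/scene1.png

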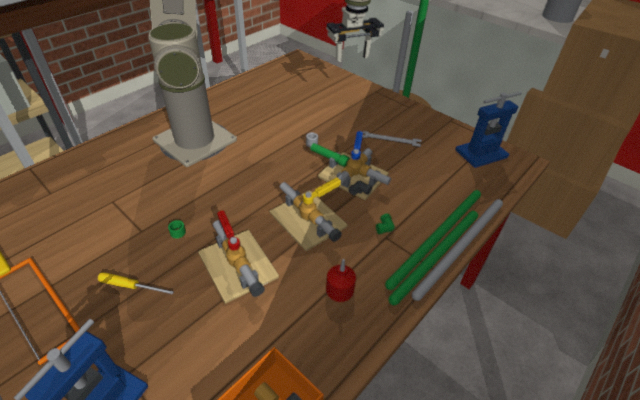

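Run:
```python
import cv2
a=cv2.imread('pics/top1.png')[140:280,220:440]
cv2.imwrite('pics/crop1.png',cv2.resize(a,None,fx=3.6,fy=3.6,interpolation=cv2.INTER_CUBIC))
```

```text
(no output)
```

View pics/crop1.png

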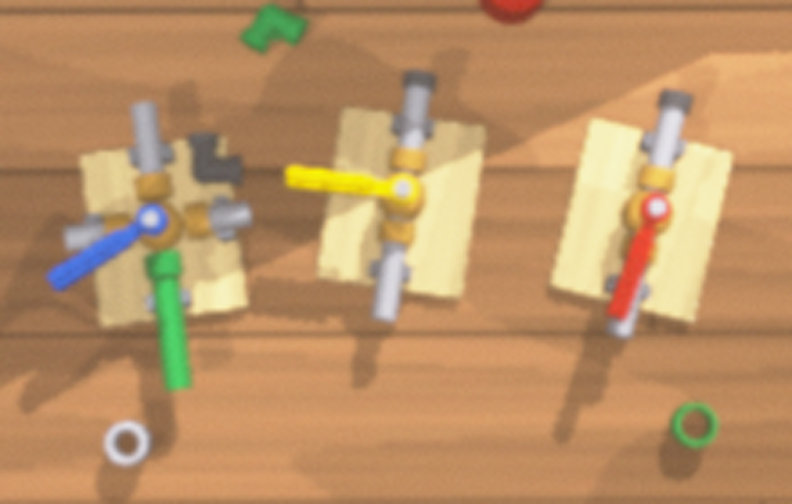

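Run:
```python
from h import *
c=np.load('pics/top1.npy',allow_pickle=True).item()
P={}
for n,x,y,z in [('rp',656,208,.106),('rt',619,316,.1),('rfar',676,98,.05),('rnear',621,332,.05),('yp',403,190,.106),('yt',287,177,.1),('ynear',385,316,.05),('bp',151,218,.106),('bt',52,284,.1),('bfar',145,105,.05),('gend',179,386,.05),('coup',127,443,.036),('collar',694,425,.03),('selbow',205,150,.03)]:
    P[n]=px2w(c,(x+.5)/3.6-.5+220,(y+.5)/3.6-.5+140,z); print(n,P[n].round(3), np.hypot(*P[n][:2]).round(3))
an=lambda a,b:np.degrees(np.arctan2(*(P[b]-P[a])[[1,0]]))
for a,b in [('rp','rt'),('rfar','rnear'),('rp','rnear'),('yp','yt'),('bp','bt'),('bfar','gend'),('bp','gend')]: print(a,b,an(a,b).round(1),np.linalg.norm((P[b]-P[a])[:2]).round(3))
```

```text
rp [ 0.54  -0.243  0.106] 0.592
rt [ 0.436 -0.206  0.1  ] 0.482
rfar [ 0.66  -0.276  0.05 ] 0.715
rnear [ 0.423 -0.215  0.05 ] 0.475
yp [0.559 0.002 0.106] 0.559
yt [0.573 0.115 0.1  ] 0.584
ynear [0.44  0.019 0.05 ] 0.44
bp [0.532 0.246 0.106] 0.586
bt [0.469 0.341 0.1  ] 0.58
bfar [0.655 0.261 0.05 ] 0.705
gend [0.372 0.224 0.05 ] 0.434
coup [0.316 0.276 0.036] 0.42
collar [ 0.332 -0.288  0.03 ] 0.439
selbow [0.612 0.202 0.03 ] 0.645
rp rt 160.3 0.111
rfar rnear 165.5 0.244
rp rnear 166.4 0.12
yp yt 82.8 0.114
bp bt 123.5 0.115
bfar gend -172.4 0.286
bp gend -172.1 0.162
```

Call:
play_rows --targets '[-50,-62,0,84,-50,-62,0,84,-50,-62,0,84,-50,-62,0,84,-50,-62,0,84,-50,-62,0,84,-50,-62,0,84,-50,-62,0,84]' --grip 0 --grip_force 10

```text
t: 0.77
tool_pos: [0.338, 0.2108, 0.2183]
orientation: [-2.1, -2.336, 0.0]
force: [1.2, -0.1, -0.3]
opening: 0.0443
gripper_force: 0.0
```

```bash
cat >> h.py <<'E'
def to(x,y,z,ang,s=None):
    s=s or read_state(); M=R.from_rotvec(s['orientation']).as_matrix()
    a=np.degrees(np.arctan2(M[1,0],M[0,0]))
    d=M.T@(np.array([x,y,z])-s['tool_pos'])
    return (d*100).round(2).tolist()+[round((a-ang+180)%360-180,1)]
def st():
    s=read_state(); M=R.from_rotvec(s['orientation']).as_matrix()
    print('t',round(s['t'],2),'pos',np.round(s['tool_pos'],4),'ang',np.degrees(np.arctan2(M[1,0],M[0,0])).round(1),'F',np.round(s['force'],1),'open',round(s['opening'],4),'q',np.round(s['q'],2))
E
python3 -c "
from h import *
st();print(to(.444,-.243,.2,70))"
```

```text
t 0.77 pos [0.338  0.2108 0.2183] ang 96.1 F [ 1.2 -0.1 -0.3] open 0.0443 q [ 0.43 -0.45  2.   -0.    1.58  0.32]
[-46.25, 5.71, 1.83, np.float64(26.1)]
```

Call:
play_rows --targets '[-46,5.7,1,26,-46,5.7,1,26,-46,5.7,1,26,-46,5.7,1,26,-46,5.7,1,26,-46,5.7,1,26,-46,5.7,1,26,-46,5.7,1,26]'

```text
t: 1.43
tool_pos: [0.4158, -0.1136, 0.2112]
orientation: [2.567, 1.811, 0.0]
force: [0.4, 0.1, -0.1]
opening: 0.0003
gripper_force: 0.0
```

```bash
python3 -c "
from h import *
st();print(to(.444,-.243,.2,70))"
```

```text
t 1.43 pos [ 0.4158 -0.1136  0.2112] ang 70.4 F [ 0.4  0.1 -0.1] open 0.0003 q [-0.39 -0.34  1.94  0.    1.54 -0.04]
[-11.24, 6.99, 1.12, np.float64(0.4)]
```

Call:
play_rows --targets '[-11.2,7,0,0,-11.2,7,0,0,-11.2,7,0,0,-11.2,7,0,0,-11.2,7,0,0,-11.2,7,0,0]'

```text
t: 1.93
tool_pos: [0.444, -0.2401, 0.2107]
orientation: [-2.566, -1.809, 0.0]
force: [-0.2, -0.2, -0.3]
opening: 0.0005
gripper_force: 0.0
```

```bash
python3 -c "
from h import *
st();s=read_state();np.save('pics/w1s.npy',s,allow_pickle=True);c=snap('wrist','w1');print(c['T_tool_cam'])"
```

```text
t 1.93 pos [ 0.444  -0.2401  0.2107] ang 70.3 F [-0.2 -0.2 -0.3] open 0.0005 q [-0.6  -0.12  1.76  0.    1.51 -0.25]
[[ 3.93096949e-04  9.63730136e-01  2.66878383e-01  7.30665275e-02]
 [ 9.99999717e-01 -2.07608490e-04 -7.23244340e-04 -4.14367024e-05]
 [-6.41606148e-04  2.66878591e-01 -9.63729944e-01 -1.65786185e-01]
 [ 0.00000000e+00  0.00000000e+00  0.00000000e+00  1.00000000e+00]]
```

View pics/w1.png

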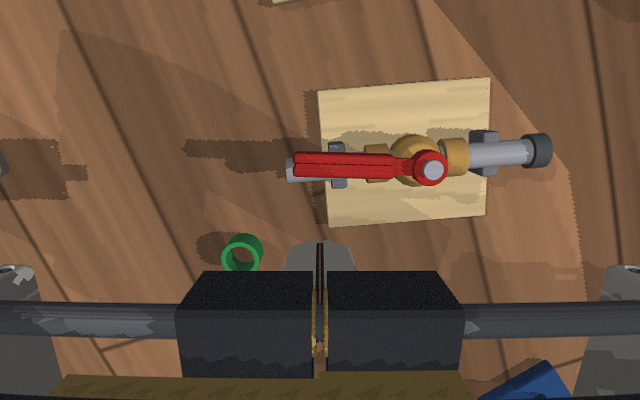

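```bash
cat >> h.py <<'E'
def wM(s,c):
    T=np.eye(4);T[:3,:3]=R.from_rotvec(s['orientation']).as_matrix();T[:3,3]=s['tool_pos'];return T@np.array(c['T_tool_cam'])
def ld(f): return np.load('pics/'+f+'.npy',allow_pickle=True).item()
E
python3 - <<'E'
from h import *
c=ld('w1');s=ld('w1s');M=wM(s,c)
p=px2w(c,433,169,.106,M);t=px2w(c,294,163,.1,M);f=px2w(c,540,150,.045,M);n=px2w(c,288,170,.045,M)
a=lambda v:np.degrees(np.arctan2(v[1],v[0])).round(1)
print(p,t,f,n,a(t-p),a(n-f))
for th in (160,): pass
def F(th,r,off): 
    th=np.radians(th); return p[:2]+r*np.array([np.cos(th),np.sin(th)])+off*np.array([-np.sin(th),np.cos(th)])
st()
print(to(*F(a(t-p),.085,.032),.074,70))
E
```

```text
[ 0.54021941 -0.24375282  0.106     ] [ 0.43536043 -0.20229829  0.1       ] [ 0.66263489 -0.27722416  0.045     ] [ 0.42067565 -0.21291813  0.045     ] 158.4 165.1
t 1.98 pos [ 0.4442 -0.2394  0.211 ] ang 70.4 F [-0.3  0.1  1.2] open 0.0005 q [-0.6  -0.13  1.76  0.    1.51 -0.25]
[-0.1, 0.6, 13.7, np.float64(0.4)]
```

Call:
play_rows --targets '[-0.3,0.6,6,0.4,-0.3,0.6,10,1,-0.3,0.6,12.5,1,-0.3,0.6,13.6,1,-0.3,0.6,13.6,1,-0.3,0.6,13.6,1]'

```text
t: 2.48
tool_pos: [0.4495, -0.2444, 0.0766]
orientation: [-2.581, -1.791, -0.0]
force: [0.5, 0.0, 0.5]
opening: 0.0005
gripper_force: 0.0
```

```bash
cat > sw.py <<'E'
from h import *
def sweep(p,ths,side,r=.085,off=.0175,z=.074,s=None):
    # side +1: finger on ccw side, pushes cw
    for t in ths:
        a=np.radians(t); xy=np.array(p)+r*np.array([np.cos(a),np.sin(a)])+side*off*np.array([-np.sin(a),np.cos(a)])
        print(t,np.round(to(*xy,z,t-90,s),1).tolist())
E
python3 -c "
from sw import *
st(); sweep((.540,-.2435),[159,155,150,145,140,135,130,125],1)"
```

```text
t 2.48 pos [ 0.4495 -0.2444  0.0766] ang 69.5 F [0.5 0.  0.5] open 0.0005 q [-0.6   0.01  1.88  0.    1.25 -0.24]
159 [1.6, -0.1, 0.3, 0.5]
155 [2.2, -0.2, 0.3, 4.5]
150 [2.9, -0.2, 0.3, 9.5]
145 [3.7, -0.2, 0.3, 14.5]
140 [4.4, -0.2, 0.3, 19.5]
135 [5.2, -0.0, 0.3, 24.5]
130 [5.9, 0.2, 0.3, 29.5]
125 [6.6, 0.4, 0.3, 34.5]
```

Call:
play_rows --targets '[0.8,-0.1,0.2,0.5,1.6,-0.1,0.2,0.5,2.2,-0.2,0.2,4.5,2.9,-0.2,0.2,9.5,3.7,-0.2,0.2,14.5,4.4,-0.2,0.2,19.5,5.2,0,0.2,24.5,5.9,0.2,0.2,29.5]'

```text
t: 3.15
tool_pos: [0.473, -0.191, 0.0762]
orientation: [2.952, 1.065, 0.002]
force: [-4.9, -3.8, 4.1]
opening: 0.0005
gripper_force: 2.7
```

```bash
python3 -c "
from sw import *
st(); sweep((.540,-.2435),[130,125,120,115,110,105,100,95,90],1)"
```

```text
t 3.15 pos [ 0.473  -0.191   0.0762] ang 39.7 F [-4.9 -3.8  4.1] open 0.0005 q [-0.48  0.    1.89 -0.    1.25  0.4 ]
130 [0.0, -0.2, 0.2, -0.3]
125 [0.8, -0.3, 0.2, 4.7]
120 [1.5, -0.4, 0.2, 9.7]
115 [2.3, -0.4, 0.2, 14.7]
110 [3.0, -0.3, 0.2, 19.7]
105 [3.8, -0.1, 0.2, 24.7]
100 [4.5, 0.1, 0.2, 29.7]
95 [5.2, 0.3, 0.2, 34.7]
90 [5.9, 0.7, 0.2, 39.7]
```

Call:
play_rows --targets '[0.8,-0.2,0.1,4.7,1.5,-0.3,0.1,9.7,2.3,-0.3,0.1,14.7,3.0,-0.2,0.1,19.7,3.8,0,0.1,24.7,4.5,0.1,0.1,29.7,5.2,0.3,0.1,34.7,5.9,0.7,0.1,39.7]'

```text
t: 3.82
tool_pos: [0.5223, -0.1578, 0.0747]
orientation: [3.14, -0.001, 0.002]
force: [-5.9, -0.1, 3.8]
opening: 0.0002
gripper_force: 2.7
```

```bash
python3 -c "
from sw import *
st(); sweep((.540,-.2435),[90,86,82,79,77,76,75,74,73],1)"
```

```text
t 3.82 pos [ 0.5223 -0.1578  0.0747] ang -0.0 F [-5.9 -0.1  3.8] open 0.0002 q [-0.39  0.1   1.79 -0.    1.25  1.18]
90 [0.0, 0.1, 0.1, -0.0]
86 [0.6, -0.0, 0.1, 4.0]
82 [1.2, -0.1, 0.1, 8.0]
79 [1.7, -0.1, 0.1, 11.0]
77 [2.0, -0.1, 0.1, 13.0]
76 [2.1, -0.1, 0.1, 14.0]
75 [2.3, -0.1, 0.1, 15.0]
74 [2.4, -0.1, 0.1, 16.0]
73 [2.6, -0.1, 0.1, 17.0]
```

Call:
play_rows --targets '[0.6,0,0,4,1.0,0,0,7,1.4,0,0,10,1.7,0,0,12,1.9,0,0,14,2.0,0,0,14.6,2.0,0,0,14.6]'

```text
t: 4.4
tool_pos: [0.5425, -0.1574, 0.074]
orientation: [3.117, -0.392, 0.003]
force: [-1.9, 0.8, 0.6]
opening: 0.0006
gripper_force: 0.9
```

```bash
python3 -c "
from sw import *
st()"
```

```text
t 4.4 pos [ 0.5425 -0.1574  0.074 ] ang -14.3 F [-1.9  0.8  0.6] open 0.0006 q [-0.37  0.15  1.74  0.    1.25  1.45]
```

Creep on to the stop, watching the force.

Call:
play_rows --targets '[0.1,0,0,0,0.2,0,0,0,0.2,0,0,0]'

```text
t: 4.65
tool_pos: [0.5434, -0.1585, 0.073]
orientation: [-3.117, 0.392, 0.0]
force: [-4.5, 2.6, 3.5]
opening: 0.0002
gripper_force: 2.4
```

Call:
play_rows --targets '[0.1,0,0,0,0.15,0,0,0,0.15,0,0,0]'

```text
t: 4.9
tool_pos: [0.5436, -0.1585, 0.0729]
orientation: [-3.116, 0.393, 0.005]
force: [-11.4, 6.0, 10.6]
opening: 0.0005
gripper_force: 6.5
```

Call:
play_rows --targets '[-1,0,0,0,-3,0,-1,0,-3,0,-4,0,-3,0,-8,0,-3,0,-12,0,-3,0,-13.7,0,-3,0,-13.7,0]'

```text
t: 5.48
tool_pos: [0.5193, -0.1533, 0.2167]
orientation: [3.113, -0.393, 0.018]
force: [0.6, 0.0, -0.6]
opening: 0.0003
gripper_force: 0.0
```

```bash
python3 -c "
from sw import *
st();print(to(.43,.26,.21,33))"
```

```text
t 5.48 pos [ 0.5193 -0.1533  0.2167] ang -14.4 F [ 0.6  0.  -0.6] open 0.0003 q [-0.38 -0.04  1.67 -0.    1.5   1.44]
[-18.92, -37.82, 0.37, np.float64(-47.4)]
```

Call:
play_rows --targets '[-19,-38,0,-47,-19,-38,0,-47,-19,-38,0,-47,-19,-38,0,-47,-19,-38,0,-47,-19,-38,0,-47,-19,-38,0,-47,-19,-38,0,-47]'

```text
t: 6.15
tool_pos: [0.4449, 0.1759, 0.2091]
orientation: [3.013, 0.89, 0.001]
force: [1.9, 0.3, 0.6]
opening: 0.0006
gripper_force: 0.0
```

```bash
python3 -c "
from sw import *
st();print(to(.43,.26,.21,33))"
```

```text
t 6.15 pos [0.4449 0.1759 0.2091] ang 32.9 F [1.9 0.3 0.6] open 0.0006 q [ 0.27 -0.2   1.83 -0.    1.51  1.27]
[3.32, -7.87, -0.09, np.float64(-0.1)]
```

Call:
play_rows --targets '[1.5,-4,0,0,3,-7.9,0,0,3,-7.9,0,0,3,-7.9,0,0,3,-7.9,0,0]'

```text
t: 6.57
tool_pos: [0.4282, 0.2567, 0.2089]
orientation: [3.014, 0.884, -0.0]
force: [-0.7, 0.2, 0.8]
opening: 0.0004
gripper_force: 0.0
```

```bash
python3 -c "
from h import *
st();s=read_state();np.save('pics/w2s.npy',s,allow_pickle=True);c=snap('wrist','w2');snap('top','top2')
a=cv2.imread('pics/top2.png')[140:280,220:440]
cv2.imwrite('pics/crop2.png',cv2.resize(a,None,fx=3.6,fy=3.6,interpolation=cv2.INTER_CUBIC))"
```

```text
t 6.57 pos [0.4282 0.2567 0.2089] ang 32.7 F [-0.7  0.2  0.8] open 0.0004 q [ 0.44 -0.14  1.78 -0.    1.51  1.44]
```

View pics/w2.png

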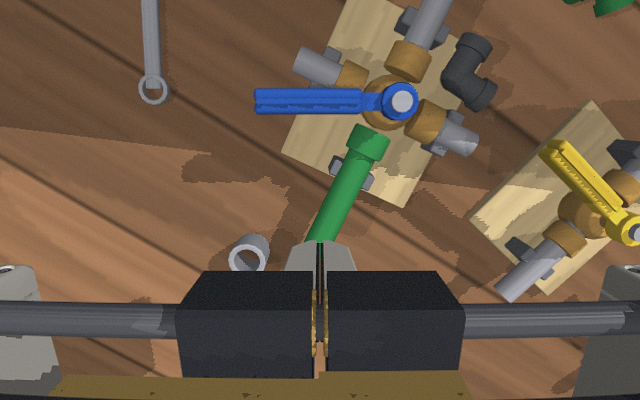

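View pics/crop2.png

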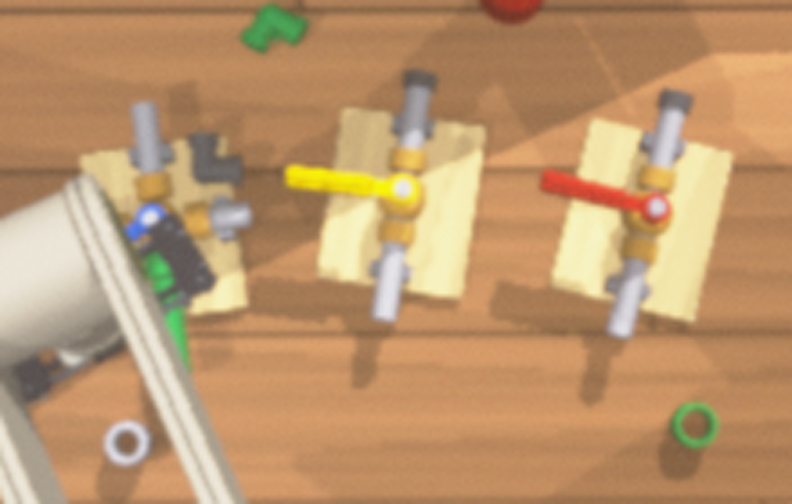

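Run:
```python
from sw import *
a=lambda v:np.degrees(np.arctan2(v[1],v[0])).round(1)
c=ld('top2');w=lambda x,y,z:px2w(c,(x+.5)/3.6-.5+220,(y+.5)/3.6-.5+140,z)
print('red',a(w(543,180,.1)-w(656,208,.106)))
c=ld('w2');M=wM(ld('w2s'),c)
p=px2w(c,402,101,.106,M);t=px2w(c,255,101,.1,M);g=px2w(c,369,138,.045,M);e=px2w(c,325,238,.045,M)
o=px2w(c,432,15,.045,M)
print(p,t,a(t-p),g,e,a(e-g),a(e-o),a(e-p))
st()
th=np.radians(a(t-p));q=p[:2]+.085*np.array([np.cos(th),np.sin(th)])+.036*np.array([np.sin(th),-np.cos(th)])
print(q,to(*q,.21,np.degrees(th)-90))
```

```text
red 75.1
[0.53131688 0.24714403 0.106     ] [0.47021777 0.34243619 0.1       ] 122.7 [0.49574297 0.24251258 0.045     ] [0.38719123 0.22244469 0.045     ] -169.5 -171.4 -170.3
t 6.67 pos [0.4286 0.2557 0.2091] ang 32.5 F [ 1.1  0.7 -0.3] open 0.0005 q [ 0.44 -0.14  1.78 -0.    1.51  1.44]
[0.51569084 0.3381211 ] [11.77, -2.27, -0.09, np.float64(-0.2)]
```

Call:
play_rows --targets '[4,-0.8,0,0,8,-1.6,0,0,11.8,-2.3,0,0,11.8,-2.3,3,0,11.8,-2.3,7,0,11.8,-2.3,11,0,11.8,-2.3,13.4,0,11.8,-2.3,13.4,0]'

```text
t: 7.33
tool_pos: [0.5116, 0.3355, 0.0677]
orientation: [3.014, 0.877, -0.018]
force: [-0.9, -0.9, -1.0]
opening: 0.0005
gripper_force: 0.0
```

```bash
python3 -c "
from sw import *
st(); sweep((.532,.2465),[123,127,132,137,142,147,152,157],-1)"
```

```text
t 7.33 pos [0.5116 0.3355 0.0677] ang 32.5 F [-0.9 -0.9 -1. ] open 0.0005 q [ 0.5   0.29  1.59 -0.    1.27  1.5 ]
123 [-1.4, 0.1, -0.6, -0.5]
127 [-2.0, -0.0, -0.6, -4.5]
132 [-2.8, -0.1, -0.6, -9.5]
137 [-3.5, -0.1, -0.6, -14.5]
142 [-4.3, 0.0, -0.6, -19.5]
147 [-5.0, 0.2, -0.6, -24.5]
152 [-5.7, 0.4, -0.6, -29.5]
157 [-6.4, 0.6, -0.6, -34.5]
```

Call:
play_rows --targets '[0,0,0,0,0,0,0,0]'

```text
t: 7.5
tool_pos: [0.517, 0.3396, 0.0778]
orientation: [-3.015, -0.88, -0.005]
force: [0.1, -0.5, 0.3]
opening: 0.0004
gripper_force: 0.0
```

```bash
python3 -c "
from sw import *
st(); sweep((.532,.2465),[123,127,132,137,142,147,152,157],-1)"
```

```text
t 7.5 pos [0.517  0.3396 0.0778] ang 32.5 F [ 0.1 -0.5  0.3] open 0.0004 q [ 0.5   0.28  1.58 -0.    1.28  1.5 ]
123 [-2.1, 0.1, 0.4, -0.5]
127 [-2.7, 0.0, 0.4, -4.5]
132 [-3.4, -0.0, 0.4, -9.5]
137 [-4.2, -0.0, 0.4, -14.5]
142 [-4.9, 0.1, 0.4, -19.5]
147 [-5.7, 0.2, 0.4, -24.5]
152 [-6.4, 0.4, 0.4, -29.5]
157 [-7.1, 0.7, 0.4, -34.5]
```

Call:
play_rows --targets '[-1,0,0.2,-0.5,-2,0,0.2,-0.5,-2.7,0,0.2,-4.5,-3.4,0,0.2,-9.5,-4.1,0,0.2,-14.5,-4.8,0.1,0.2,-19.5,-5.6,0.2,0.2,-24.5,-6.3,0.4,0.2,-29.5]'

```text
t: 8.17
tool_pos: [0.4667, 0.3045, 0.0778]
orientation: [-2.687, -1.626, -0.013]
force: [-0.6, 4.2, -0.0]
opening: 0.0005
gripper_force: 2.1
```

```bash
python3 -c "
from sw import *
st(); sweep((.532,.2465),[152,156,160,164,168,172,176,180,184,186,188],-1)"
```

```text
t 8.17 pos [0.4667 0.3045 0.0778] ang 62.4 F [-0.6  4.2 -0. ] open 0.0005 q [0.49 0.12 1.76 0.   1.25 0.97]
152 [-0.3, -0.0, 0.4, 0.4]
156 [-0.9, -0.1, 0.4, -3.6]
160 [-1.5, -0.2, 0.4, -7.6]
164 [-2.1, -0.2, 0.4, -11.6]
168 [-2.7, -0.2, 0.4, -15.6]
172 [-3.3, -0.1, 0.4, -19.6]
176 [-3.9, -0.0, 0.4, -23.6]
180 [-4.5, 0.1, 0.4, -27.6]
184 [-5.1, 0.3, 0.4, -31.6]
186 [-5.4, 0.4, 0.4, -33.6]
188 [-5.6, 0.6, 0.3, -35.6]
```

Call:
play_rows --targets '[-0.7,-0.1,0.2,-3.6,-1.3,-0.2,0.2,-7.6,-1.9,-0.2,0.2,-11.6,-2.5,-0.2,0.2,-15.6,-3.1,-0.1,0.2,-19.6,-3.7,0,0.2,-23.6,-4.1,0.1,0.2,-26.6,-4.1,0.1,0.2,-26.6]'

```text
t: 8.83
tool_pos: [0.4488, 0.2672, 0.0759]
orientation: [2.243, 2.198, 0.012]
force: [-0.0, 3.1, 2.6]
opening: 0.0005
gripper_force: 1.6
```

```bash
python3 -c "
from sw import *
st(); sweep((.532,.2465),[176,178,180,182,184,186,188,189],-1)"
```

```text
t 8.83 pos [0.4488 0.2672 0.0759] ang 88.8 F [-0.   3.1  2.6] open 0.0005 q [0.44 0.03 1.86 0.   1.24 0.46]
176 [0.3, -0.0, 0.2, 2.8]
178 [-0.0, -0.1, 0.2, 0.8]
180 [-0.3, -0.2, 0.2, -1.2]
182 [-0.6, -0.2, 0.2, -3.2]
184 [-0.9, -0.3, 0.2, -5.2]
186 [-1.2, -0.3, 0.2, -7.2]
188 [-1.5, -0.3, 0.2, -9.2]
189 [-1.7, -0.3, 0.2, -10.2]
```

Call:
play_rows --targets '[-0.3,-0.1,0,-1.2,-0.6,-0.2,0,-3.2,-0.9,-0.2,0,-5.2,-1.2,-0.2,0,-7.2,-1.4,-0.2,0,-8.5,-1.4,-0.2,0,-8.5,-1.4,-0.2,0,-8.5]'

```text
t: 9.42
tool_pos: [0.4458, 0.2532, 0.0741]
orientation: [2.079, 2.353, 0.008]
force: [0.6, 5.0, 2.6]
opening: 0.0002
gripper_force: 2.3
```

```bash
python3 -c "
from sw import *
st(); sweep((.532,.2465),[184,186,188,189],-1)"
```

```text
t 9.42 pos [0.4458 0.2532 0.0741] ang 97.1 F [0.6 5.  2.6] open 0.0002 q [0.42 0.01 1.89 0.   1.24 0.29]
184 [0.5, 0.1, 0.0, 3.1]
186 [0.2, 0.0, 0.0, 1.1]
188 [-0.1, -0.0, 0.0, -0.9]
189 [-0.3, -0.1, 0.0, -1.9]
```

Call:
play_rows --targets '[1,0,0,0,3,0,-1,0,3,0,-5,0,3,0,-9,0,3,0,-13,0,5,-2,-14,0,8,-4,-14,0,12,-6,-14,0]'

```text
t: 10.08
tool_pos: [0.371, 0.3612, 0.2132]
orientation: [2.082, 2.351, 0.003]
force: [0.3, -0.7, 0.7]
opening: 0.0003
gripper_force: 0.0
```

Call:
play_rows --targets '[4,-2,0,0,8,-4,0,0,12,-6,0,0,16,-8,0,0,18,-9,0,0,18,-9,0,0,18,-9,0,0,18,-9,0,0]'

```text
t: 10.75
tool_pos: [0.2586, 0.5279, 0.2108]
orientation: [2.076, 2.356, -0.002]
force: [-0.4, -0.6, -0.5]
opening: 0.0007
gripper_force: 0.0
```

```bash
python3 -c "
from h import *
st();snap('top','top3')
a=cv2.imread('pics/top3.png')[140:280,220:440]
cv2.imwrite('pics/crop3.png',cv2.resize(a,None,fx=3.6,fy=3.6,interpolation=cv2.INTER_CUBIC))"
```

```text
t 10.75 pos [0.2586 0.5279 0.2108] ang 97.2 F [-0.4 -0.6 -0.5] open 0.0007 q [ 1.03  0.1   1.53 -0.    1.51  0.9 ]
```

View pics/crop3.png

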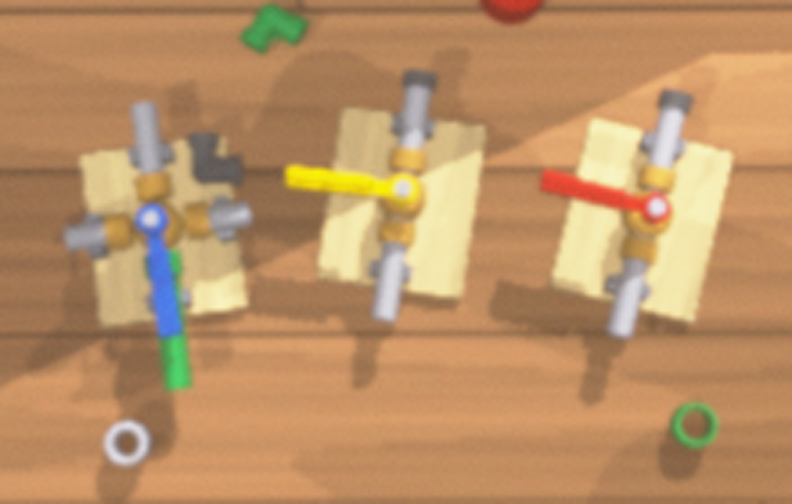

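Run:
```python
from h import *
c=ld('top3');w=lambda x,y,z:px2w(c,(x+.5)/3.6-.5+220,(y+.5)/3.6-.5+140,z)
a=lambda v:np.degrees(np.arctan2(v[1],v[0])).round(1)%360
b=a(w(170,336,.1)-w(151,218,.106)); print(b)
if 184.5<b<191.5: print(workorder.close_job())
```

```text
189.5
the job is handed in; nothing more can be done
None
```

I pushed the red drain lever closed to its stop, then turned the blue arm to within about 1–2° of the green pipe, and handed the job in at about 11 s of 48 s. The top picture shows the yellow lever and the fittings beside the boards unmoved, but I haven't seen the judge's result.

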